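# Flip the stock tags on the welding bench's bin tray

### The job

Each parts bin on the bench has a hinged red/green stock tag on the rail straight in front of it. With a fingertip, gently push the tags that are wrong over to their other rest, without gripping or forcing them, so that every bin heaped full shows green face up and any bin that has run low shows red. Leave the tags that are already right, the bins and the other things on the bench as they are.

Things in the scene. Friction and masses are not known exactly. Their poses are not given: they have to be found in the camera images.
- tray: Grey steel tray fixed on the bench, 290 (x) by 510 mm (y), base 6 mm thick. Four bins stand on it 120 mm apart along y, centres near x = +30 mm. At x = -130 mm a tag rail runs along y, 56 mm wide, top 36 mm above the bench, one flip tag straight in front of each bin. Origin on the bench, 130 mm behind the rail's middle; x from rail to bins, y to the left as the robot sees it.
- mount_a: Steel hinge mount of tag a, fixed on the rail. Origin: centre of its foot on the rail's top, 36 mm above the bench; axes as the tray's. Hinge pin along x, 20 mm above the origin; ears 76 mm apart over all. Two sloping tag rests reach 19 mm to each side (y), 38 mm above the origin. It belongs to the bin straight behind it (160 mm along +x); any mount may stand at any bin.
- tag_a (a joint): Angle of tag a, a plate 62 mm wide (mount's x), 3 thick, free edge 55 mm from the pin, 35-70 g, free hinge. 0 upright; -0.70 rests leaning to mount's +y (left), red face up; +0.70 rests leaning to -y (right), green face up. At rest its edge is 35 mm beside and 42 mm above the pin. Pushed from its underside or edge past upright, it falls onto the other rest by itself.
- mount_b: Steel hinge mount of tag b, fixed on the rail. Origin: centre of its foot on the rail's top, 36 mm above the bench; axes as the tray's. Hinge pin along x, 20 mm above the origin; ears 76 mm apart over all. Two sloping tag rests reach 19 mm to each side (y), 38 mm above the origin. It belongs to the bin straight behind it (160 mm along +x); any mount may stand at any bin.
- tag_b (a joint): Angle of tag b, a plate 62 mm wide (mount's x), 3 thick, free edge 55 mm from the pin, 35-70 g, free hinge. 0 upright; -0.70 rests leaning to mount's +y (left), red face up; +0.70 rests leaning to -y (right), green face up. At rest its edge is 35 mm beside and 42 mm above the pin. Pushed from its underside or edge past upright, it falls onto the other rest by itself.
- mount_c: Steel hinge mount of tag c, fixed on the rail. Origin: centre of its foot on the rail's top, 36 mm above the bench; axes as the tray's. Hinge pin along x, 20 mm above the origin; ears 76 mm apart over all. Two sloping tag rests reach 19 mm to each side (y), 38 mm above the origin. It belongs to the bin straight behind it (160 mm along +x); any mount may stand at any bin.
- tag_c (a joint): Angle of tag c, a plate 62 mm wide (mount's x), 3 thick, free edge 55 mm from the pin, 35-70 g, free hinge. 0 upright; -0.70 rests leaning to mount's +y (left), red face up; +0.70 rests leaning to -y (right), green face up. At rest its edge is 35 mm beside and 42 mm above the pin. Pushed from its underside or edge past upright, it falls onto the other rest by itself.
- mount_d: Steel hinge mount of tag d, fixed on the rail. Origin: centre of its foot on the rail's top, 36 mm above the bench; axes as the tray's. Hinge pin along x, 20 mm above the origin; ears 76 mm apart over all. Two sloping tag rests reach 19 mm to each side (y), 38 mm above the origin. It belongs to the bin straight behind it (160 mm along +x); any mount may stand at any bin.
- tag_d (a joint): Angle of tag d, a plate 62 mm wide (mount's x), 3 thick, free edge 55 mm from the pin, 35-70 g, free hinge. 0 upright; -0.70 rests leaning to mount's +y (left), red face up; +0.70 rests leaning to -y (right), green face up. At rest its edge is 35 mm beside and 42 mm above the pin. Pushed from its underside or edge past upright, it falls onto the other rest by itself.
- bin_1: Blue plastic open-front bin, 155 mm long (x), 105 wide (y), 75 high, its low front (36 mm high) to -x. Loose. Origin: centre of its underside, 6 mm above the bench. FULL: heaped to the brim with steel hex nuts.
- bin_2: Blue plastic open-front bin, 155 mm long (x), 105 wide (y), 75 high, its low front (36 mm high) to -x. Loose. Origin: centre of its underside, 6 mm above the bench. FULL: heaped to the brim with copper exhaust rings.
- bin_3: Blue plastic open-front bin, 155 mm long (x), 105 wide (y), 75 high, its low front (36 mm high) to -x. Loose. Origin: centre of its underside, 6 mm above the bench. FULL: heaped to the brim with brass hex bolts.
- bin_4: Blue plastic open-front bin, 155 mm long (x), 105 wide (y), 75 high, its low front (36 mm high) to -x. Loose. Origin: centre of its underside, 6 mm above the bench. LOW: only three steel nuts lie on its floor.
- spray_can: Bystander: upright spray can with an orange label, 60 mm diameter, 150 mm high, beside the tray's left end. Loose. Origin: centre of its underside.
- flange: Bystander: dark steel exhaust flange, 110 by 62 mm, 9 mm thick, with an upright copper-coloured pipe stub 48 mm in diameter, 64 mm high in all, beside the tray's right end. Loose. Origin: centre of its underside.
- brush: Bystander: wooden-handled brush, 190 mm long, lying on the bench between the robot and the tag rail, roughly along the rail. Loose. Origin: on its underside near mid-length.

How it is judged:
By the outcome, as a careful person would: the job done as asked, in the order asked, and still so for the second after the job is handed in, with the robot touching nothing.
It also fails if it takes over 67 s, if anything falls off the work surface, if the arm or the gripper's body presses on something with over 40 N, if the wrist force passes 120 N, or if a joint passes its speed limit or range.

### The arm

A 6-joint arm with a two-finger parallel gripper is mounted at the origin on the work surface. World frame = base frame: x ahead of the robot, y to its left, z up, the work surface at z = 0. Lengths are in m, angles in degrees, forces in N, time in s.
With the tool pointing down it reaches from about 0.25 to 0.725 m from the base axis. Payload 9.7 kg.
Tool frame: the origin (TCP) lies at the very end of the fingers, on their centre line; the grasp point (between the pads) lies 19 mm behind it; z points along the fingers, y is the direction in which the jaws open and shut (so a half turn about z gives the same grasp; the last joint's range is limited). The gripper opens to 85 mm and grips with 20 to 120 N. Pads are 22 mm wide; open, the fingers measure 114 mm over their backs; the gripper's body (76 mm by 85 mm) begins 54 mm behind the grasp point. The pads swing forward as they close: fully open they stand 13 mm farther back than shut.
Start: joints at [-68.984, 4.979, 10.078, 95.1, 0, 90], TCP at [0.197, -0.513, 0.231] pointing down, gripper open.
Joint ranges: [-179.16, 179.16], [-48.56, 103.87], [-65.8, 70.77], [-126.05, 130.52], [-82.76, 87.17], [-180, 180]. Speed limits (degrees/s): [127.2, 127.2, 147.25, 180, 180, 180].

### API

Orientations are given as [roll, pitch, yaw] about the fixed x, y, z axes, in that order (R = Rz(yaw) Ry(pitch) Rx(roll)).
In Python, from workcell import bot gives the robot as it stands.
- The arm moves only by the shell command python3 -m pendant 'ROWS' [FORCE]. ROWS is JSON, a list that holds one entry, the list of rows, each a list of 7 numbers: the shift along the tool's x, y, z in cm, then the turn, a rotation vector about the tool's x, y, z in rad, then the opening in per cent of the stroke, from 0 (shut) to 100 (fully open). In form: [[[dx, dy, dz, ax, ay, az, gripper], ...]]. A call has 1 to 5 rows; each row shifts and turns the pose as measured when the row begins, along the tool's axes as they then stand; what a row does not reach is not made up. A row lasts 1/12 s, in which the tool goes at most 41.7 mm and 7.16 degrees, less where a joint would pass 70% of its speed; a pose out of reach is approached as far as the arm can. A call with a gripper value outside its range is refused whole. The fingers move at their own pace and stop on an object; FORCE is the grip in N (left out, the last holds). Time passes only in rows, so rows that do not move let the fingers close. It gives the time, the measured TCP pose, the force and the opening at its end, in the units of the state.
- bot.get_obs(): the state, without advancing time (a new reading comes with each control period).
- bot.camera(name): name is "scene" or "top" or "wrist"; returns the picture (420x560x3 uint8, red, green, blue); there is no depth.
- bot.get_calibration(name): a dict with "intrinsics" (3x3 intrinsics, pixels), "pose" (4x4, takes a point from camera to world coordinates); the wrist camera has in their place "T_tool_cam" (4x4, takes a point from camera to tool coordinates, whose origin is the TCP and whose axes are the flange's). Camera axes: x right, y down, z forward; pixel columns grow to the right and rows downward; lengths in m; the calibration is good to about 2 mm. A picture is of the moment at which its call begins: read the wrist's pose just before it. get_calibration takes no time and is no camera call.
- bot.job_done(): hands the job in, once; it reports no verdict.
Trained networks look in the newest picture that a camera, given by its name, has taken for a name from the list of things; names that differ only in an ending like _2 or _b are one class to them, and where a whole thing is asked for, a point or a joint stands for the part that bears it (a point fixed in the world has none). Each returns a list of dicts, best first, with "confidence" (0 to 1); they miss things now and then, are a little off and sometimes report something else, mostly with a low value. They report only what shows in the picture. A call takes as long as a camera call.
- bot.masks_of(camera, thing): "pixels" (420x560 bool, what is visible of it) and "extent" ([left, top, right, bottom] in pixels, round what is visible of it).
- bot.mark_of(camera, thing): "uv" ([column, row] in pixels: a listed point, or the origin of a listed thing).
The state is a dict: "time": time; "q": joint angles; "qd": joint speeds; "joint_efforts": joint torques, N m; "ee_pos": TCP position; "tcp_rot": TCP orientation; "wrist_force": force on the tool from outside, world axes, zero at the start; "torque": the same for the moment, N m; "opening": finger opening in m.
Only numpy, scipy, OpenCV 4.12 (cv2) and the standard library are available. Lean on these libraries where they do the work, as an engineer would, in place of code of your own. Each camera call takes 0.05 s, during which the arm holds its last target. There are 200 camera calls.

## Working session

There is one attempt and no reset: what is moved stays moved. The work goes in short steps, Python scripts to look and compute and a shell command to move; the robot and the scene stay as the last step left them, time stands still between calls to the robot, and variables do not carry over. Pictures are saved under pics/ and viewed, about 8 in all and at most 12, crops included, and the job is handed in when it is done.

```bash
mkdir -p pics; cat > h.py <<'E'
import numpy as np, cv2
from workcell import bot
def ray(cam,uv,z):
    c=bot.get_calibration(cam);K=np.array(c["intrinsics"]);T=np.array(c["pose"])
    d=T[:3,:3]@np.linalg.solve(K,[uv[0],uv[1],1]);o=T[:3,3]
    return o+d*(z-o[2])/d[2]
def proj(cam,p):
    c=bot.get_calibration(cam);K=np.array(c["intrinsics"]);T=np.linalg.inv(np.array(c["pose"]))
    q=K@(T[:3,:3]@np.array(p)+T[:3,3]);return q[:2]/q[2]
E
python3 - <<'E'
from h import *
s=bot.camera("scene");t=bot.camera("top")
for n,i in(("s",s),("t",t)): cv2.imwrite(f"pics/{n}1.png",i[:,:,::-1])
print(np.array(bot.get_calibration("top")["pose"]).round(3),np.array(bot.get_calibration("scene")["pose"]).round(3))
for th,z in(("tray",0),("mount_a",.036),("bin_1",.006),("spray_can",0),("flange",0),("brush",0)):
    for m in bot.mark_of("top",th): print(th,round(m["confidence"],2),np.round(m["uv"]),ray("top",m["uv"],z).round(4))
print(bot.get_obs())
E
```

```text
[[ 0.029 -0.998  0.056  0.483]
 [-0.999 -0.03  -0.017  0.011]
 [ 0.019 -0.055 -0.998  1.172]
 [ 0.     0.     0.     1.   ]] [[-3.630e-01  6.730e-01 -6.440e-01  1.267e+00]
 [ 9.320e-01  2.630e-01 -2.510e-01  2.890e-01]
 [ 1.000e-03 -6.910e-01 -7.230e-01  8.670e-01]
 [ 0.000e+00  0.000e+00  0.000e+00  1.000e+00]]
tray 0.58 [253. 179.] [0.6228 0.0545 0.    ]
mount_a 0.93 [174. 221.] [0.505  0.2488 0.036 ]
mount_a 0.8 [323. 233.] [ 0.487 -0.126  0.036]
mount_a 0.68 [226. 223.] [0.5047 0.118  0.036 ]
mount_a 0.57 [274. 230.] [ 0.4907 -0.0037  0.036 ]
bin_1 0.97 [230. 161.] [0.6658 0.1159 0.006 ]
bin_1 0.9 [184. 161.] [0.6631 0.2346 0.006 ]
bin_1 0.58 [278. 170.] [ 0.6479 -0.0088  0.006 ]
bin_1 0.55 [327. 169.] [ 0.6532 -0.1358  0.006 ]
bin_1 0.41 [122. 170.] [0.6346 0.392  0.006 ]
spray_can 0.71 [122. 166.] [0.6442 0.3967 0.    ]
flange 0.73 [380. 217.] [ 0.5334 -0.2788  0.    ]
brush 0.77 [230. 268.] [0.3893 0.1067 0.    ]
{'time': 0.4, 'q': array([-6.89822962e+01,  4.98317810e+00,  1.00703826e+01,  9.50993674e+01,
       -1.74408843e-03,  9.00007550e+01]), 'qd': array([-0.00286077,  0.08581743,  0.0235354 , -0.0391333 ,  0.03278389,
       -0.00606221]), 'joint_efforts': array([ 4.62891796e-05, -5.19501436e+01,  4.64383650e+01,  3.43265347e-03,
        2.82132606e-05,  2.66552519e-06]), 'ee_pos': array([ 0.19723695, -0.51336984,  0.23117289]), 'tcp_rot': array([-1.79987837e+02,  1.74424866e-03,  2.10169492e+01]), 'wrist_force': array([ 0.357214  ,  0.24006143, -0.36603315]), 'torque': array([ 2.66368994e-02, -5.16014115e-04,  7.13374225e-05]), 'opening': 0.08535999865661596}
```

View pics/t1.png

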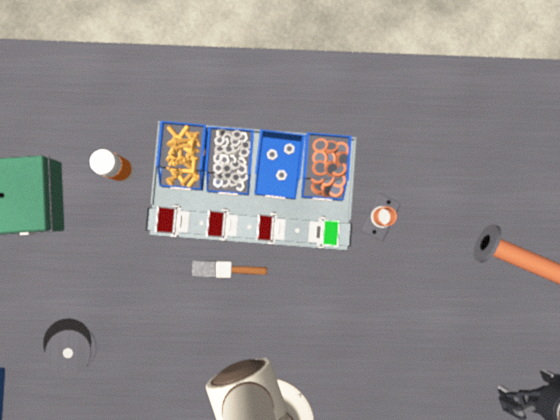

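View pics/s1.png

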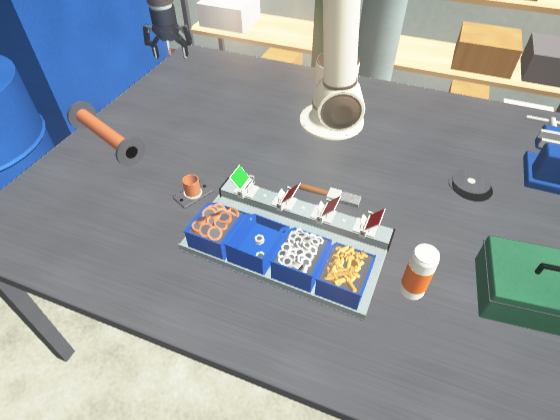

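The top view shows, from left to right, bolts (full, red tag at 167,220), nuts (full, red at 216,223), three loose nuts (low, red at 265,227) and rings (full, green at 331,233). The scene view agrees. The two leftmost tags are wrong and must go from left-leaning red to right-leaning green. I'll turn the tool so its x lies along the rail, and refine the tag positions.

```bash
python3 -m pendant '[[[0,0,0,0,0,-0.1152,0],[0,0,0,0,0,-0.1152,0],[0,0,0,0,0,-0.1152,0],[0,0,0,0,0,-0.1152,0],[0,0,0,0,0,-0.1152,0]]]' 20
python3 -m pendant '[[[0,0,0,0,0,-0.1152,0],[0,0,0,0,0,-0.1152,0],[0,0,0,0,0,-0.1152,0],[0,0,0,0,0,-0.1152,0],[0,0,0,0,0,-0.1152,0]]]'
python3 - <<'E'
from h import *
i=bot.camera("top").astype(int)
R=(i[...,0]>80)&(i[...,1]<40)&(i[...,2]<40)
G=(i[...,1]>150)&(i[...,0]<90)
for M,s in((R,1),(G,-1)):
    n,l,st,c=cv2.connectedComponentsWithStats(M.astype(np.uint8))
    for k in range(1,n):
        if st[k,4]>100 and 200<c[k,1]<245:
            p=ray("top",c[k],.077); print(c[k].round(1),st[k],p.round(4),"pin y~",(p[1]-s*.0175).round(4))
for m in bot.masks_of("top","tag_a"): print(m["confidence"],m["extent"])
E
```

```text
time: 0.82
ee_pos: [0.1972, -0.5133, 0.2311]
tcp_rot: [-180.0, -0.0, 55.2]
wrist_force: [-0.0, -0.1, 0.3]
opening: 0.0254
time: 1.23
ee_pos: [0.1972, -0.5133, 0.231]
tcp_rot: [-180.0, -0.0, 89.9]
wrist_force: [-1.0, -0.1, 0.6]
opening: -0.0
[165.  219.6] [158 208  15  23 288] [0.5079 0.2612 0.077 ] pin y~ 0.2437
[215.2 223.7] [209 212  13  23 251] [0.5017 0.14   0.077 ] pin y~ 0.1225
[264.8 227.5] [260 216  11  23 215] [0.496  0.0199 0.077 ] pin y~ 0.0024
[330.3 232.4] [324 222  14  22 257] [ 0.4888 -0.1395  0.077 ] pin y~ -0.122
0.77 [259.2, 215.8, 274.6, 242.4]
0.72 [152.0, 208.4, 175.9, 233.7]
0.7 [320.1, 217.8, 339.4, 247.9]
0.58 [206.1, 210.3, 225.6, 237.8]
0.2 [146.3, 131.3, 357.9, 252.7]
```

```bash
python3 -m pendant '[[[0,0,0,0,0,0.047,0],[3.6,1.37,0,0,0,0,0],[3.6,1.37,0,0,0,0,0],[3.6,1.37,0,0,0,0,0],[3.6,1.37,0,0,0,0,0]]]'
python3 -m pendant '[[[3.6,1.37,0,0,0,0,0],[3.6,1.37,0,0,0,0,0],[3.6,1.37,0,0,0,0,0],[3.6,1.37,0,0,0,0,0],[3.6,1.37,0,0,0,0,0]]]'
python3 -m pendant '[[[3.6,1.37,0,0,0,0,0],[3.6,1.37,0,0,0,0,0],[3.6,1.37,0,0,0,0,0],[3.6,1.37,0,0,0,0,0],[3.6,1.37,0,0,0,0,0]]]'
python3 -m pendant '[[[3.6,1.37,0,0,0,0,0],[3.6,1.37,0,0,0,0,0],[3.6,1.37,0,0,0,0,0],[3.6,1.37,0,0,0,0,0],[0,0,0,0,0,0,0]]]'
```

```text
time: 1.75
ee_pos: [0.2605, -0.3738, 0.2276]
tcp_rot: [-179.8, -0.2, 85.0]
wrist_force: [1.4, -0.1, 0.2]
opening: 0.0003
time: 2.17
ee_pos: [0.3477, -0.1932, 0.2283]
tcp_rot: [-180.0, -0.1, 83.2]
wrist_force: [1.4, -1.3, -0.3]
opening: -0.0004
time: 2.58
ee_pos: [0.4406, -0.0136, 0.2304]
tcp_rot: [179.7, -0.0, 81.7]
wrist_force: [0.9, -0.8, -0.1]
opening: 0.0
time: 3.0
ee_pos: [0.5206, 0.1342, 0.2301]
tcp_rot: [179.6, -0.1, 80.5]
wrist_force: [1.1, -0.4, 0.5]
opening: 0.0001
```

```bash
python3 -m pendant '[[[0,0,0,0,0,-0.117,0],[0,0,0,0,0,0,0],[0,0,0,0,0,0,0]]]'
python3 - <<'E'
from h import *
from scipy.spatial.transform import Rotation as Ro
o=bot.get_obs();i=bot.camera("wrist");cv2.imwrite("pics/w1.png",i[:,:,::-1])
c=bot.get_calibration("wrist")
T=np.eye(4);T[:3,:3]=Ro.from_euler("xyz",o["tcp_rot"],degrees=True).as_matrix();T[:3,3]=o["ee_pos"]
W=T@np.array(c["T_tool_cam"]);K=np.array(c["intrinsics"])
print(W.round(3),K)
i=i.astype(int);R=(i[...,0]>70)&(i[...,1]<40)&(i[...,2]<40)
n,l,st,cc=cv2.connectedComponentsWithStats(R.astype(np.uint8))
def r(uv,z):
    d=W[:3,:3]@np.linalg.solve(K,[*uv,1]);return (W[:3,3]+d*(z-W[2,3])/d[2]).round(4)
for k in range(1,n):
    if st[k,4]>200:
        print(st[k],cc[k].round(),r(cc[k],.077))
        for q in cv2.boxPoints(cv2.minAreaRect(np.argwhere(l==k)[:,::-1].astype(np.float32))): print(q.round(),r(q,.098),r(q,.06))
for m in bot.mark_of("wrist","mount_a"): print(m["confidence"],m["uv"],r(m["uv"],.036))
E
```

```text
time: 3.25
ee_pos: [0.521, 0.137, 0.2286]
tcp_rot: [179.7, -0.0, 86.8]
wrist_force: [-0.2, 0.2, 0.3]
opening: -0.0001
[[ 0.998 -0.056 -0.011  0.525]
 [-0.057 -0.961 -0.27   0.206]
 [ 0.005  0.27  -0.963  0.372]
 [ 0.     0.     0.     1.   ]] [[318.78266044   0.         276.17223832]
 [  0.         318.78266044 210.77707401]
 [  0.           0.           1.        ]]
[ 214   30   75   47 3237] [253.  52.] [0.5098 0.2628 0.077 ]
[214.  30.] [0.4823 0.2761 0.098 ] [0.4764 0.2858 0.06  ]
[288.  30.] [0.5391 0.2729 0.098 ] [0.5411 0.2822 0.06  ]
[288.  76.] [0.5376 0.24   0.098 ] [0.5394 0.2448 0.06  ]
[214.  76.] [0.4787 0.2434 0.098 ] [0.4723 0.2486 0.06  ]
[ 223  185   65   22 1345] [256. 195.] [0.5037 0.1395 0.077 ]
[223. 206.] [0.4749 0.1362 0.098 ] [0.468  0.1266 0.06  ]
[223. 185.] [0.4769 0.1551 0.098 ] [0.4702 0.148  0.06  ]
[287. 185.] [0.5326 0.1518 0.098 ] [0.5336 0.1444 0.06  ]
[287. 206.] [0.5317 0.1329 0.098 ] [0.5326 0.1228 0.06  ]
0.83 [264.1, 204.3] [0.5084 0.1198 0.036 ]
0.77 [256.2, 82.9] [0.5089 0.2433 0.036 ]
```

View pics/w1.png

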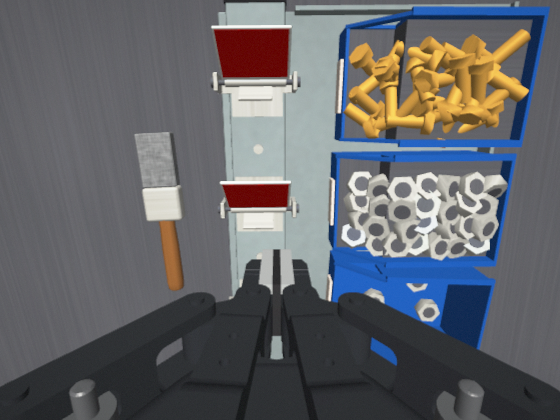

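The wrist view shows the two left tags leaning left, with far edges at rows 30 and 185. That gives pins at y≈0.243 and 0.121, agreeing with the top view. I'll move left of the second tag and descend.

```bash
python3 -m pendant '[[[3,-0.85,0,0,0,0,0],[2.9,-0.85,0,0,0,0,0],[0,0,0,0,0,0,0],[0,0,3,0,0,0,0],[0,0,3,0,0,0,0]]]'
python3 -m pendant '[[[0,0,3,0,0,0,0],[0,0,3,0,0,0,0],[0,0,2.2,0,0,0,0],[0,0,0,0,0,0,0],[0,0,0,0,0,0,0]]]'
```

```text
time: 3.77
ee_pos: [0.5098, 0.1956, 0.1755]
tcp_rot: [179.0, -0.3, 85.5]
wrist_force: [0.7, -0.4, -1.4]
opening: 0.0
time: 4.18
ee_pos: [0.5092, 0.1912, 0.0874]
tcp_rot: [179.1, -0.3, 84.4]
wrist_force: [-0.2, 0.2, 0.6]
opening: 0.0002
```

```bash
python3 -m pendant '[[[-0.6,0,0,0,0,-0.05,0],[-0.6,0,0,0,0,0,0],[-0.6,0,0,0,0,0,0],[-0.6,0,0,0,0,0,0],[-0.6,0,0,0,0,0,0]]]'
python3 -m pendant '[[[-0.6,0,0,0,0,0,0],[-0.6,0,0,0,0,0,0],[-0.6,0,0,0,0,0,0],[-0.6,0,0,0,0,0,0],[0,0,0,0,0,0,0]]]'
```

```text
time: 4.6
ee_pos: [0.5097, 0.1592, 0.0945]
tcp_rot: [178.7, -0.4, 86.8]
wrist_force: [-0.8, 0.2, 0.4]
opening: -0.0002
time: 5.02
ee_pos: [0.509, 0.1314, 0.0962]
tcp_rot: [178.5, -0.4, 86.6]
wrist_force: [-1.1, -0.5, -0.5]
opening: 0.0001
```

```bash
python3 -m pendant '[[[-0.5,0,0.3,0,0,0,0],[-0.5,0,0.2,0,0,0,0],[-0.4,0,0,0,0,0,0],[0,0,0,0,0,0,0],[0,0,0,0,0,0,0]]]'
python3 - <<'E'
from h import *
t=bot.camera("top")
cv2.imwrite("pics/t2.png",cv2.resize(t[190:260,130:370,::-1],None,fx=3,fy=3))
E
```

```text
time: 5.43
ee_pos: [0.5079, 0.1156, 0.0899]
tcp_rot: [178.6, -0.4, 86.6]
wrist_force: [0.2, -0.2, 0.1]
opening: -0.0004
```

View pics/t2.png

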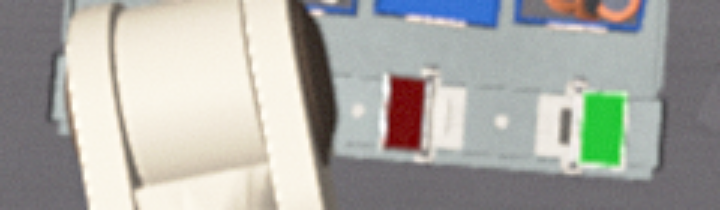

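The arm hides the tag in this crop. The two tags to the right are unchanged: red at (405,112) and green at (605,128). I'll back off, rise and cross to the left of the first tag, then check.

```bash
python3 -m pendant '[[[1,0,-1,0,0,0,0],[1,0,-3,0,0,0,0],[1,0,-3.5,0,0,0,0],[3,0,-2,0.02,0,0,0],[3.5,0,0,0,0,0,0]]]'
python3 -m pendant '[[[3.5,0,0,0,0,0,0],[3.5,0,0,0,0,0,0],[3,0,0,0,0,0,0],[1,0,0,0,0,0,0],[0,0,0,0,0,0,0]]]'
python3 - <<'E'
from h import *
t=bot.camera("scene")
cv2.imwrite("pics/s2.png",cv2.resize(t[150:260,190:430,::-1],None,fx=3,fy=3))
E
```

```text
time: 5.9
ee_pos: [0.5096, 0.211, 0.191]
tcp_rot: [179.9, -0.4, 86.2]
wrist_force: [1.3, -1.3, 0.2]
opening: -0.0004
time: 6.32
ee_pos: [0.5161, 0.3363, 0.1986]
tcp_rot: [179.6, -0.7, 86.5]
wrist_force: [-0.6, -0.9, -0.3]
opening: 0.0002
```

View pics/s2.png

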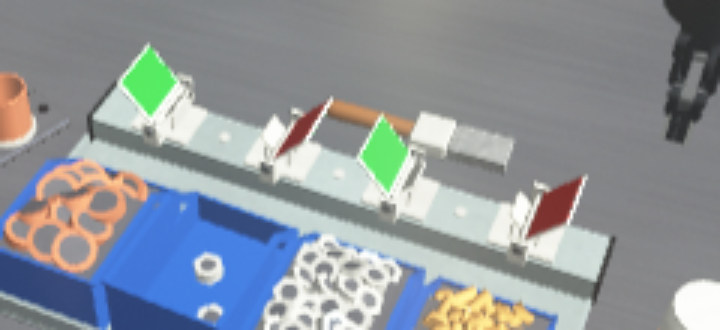

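The nuts tag now shows green (385,155), and the bolts tag is still red (553,208). I'll descend for the bolts tag.

```bash
python3 -m pendant '[[[-0.5,-0.3,3,0,0,0,0],[-0.5,0,3,0,0,0,0],[0,0,3,0,0,0,0],[0,0,2.7,0,0,0,0],[0,0,0,0,0,0,0]]]'
python3 -m pendant '[[[-0.6,0,0,0,0,0,0],[-0.6,0,0.1,0,0,0,0],[-0.6,0,0.1,0,0,0,0],[-0.6,0,0.1,0,0,0,0],[0,0,0,0,0,0,0]]]'
```

```text
time: 6.78
ee_pos: [0.5142, 0.3229, 0.0817]
tcp_rot: [179.3, -0.9, 86.4]
wrist_force: [-0.6, -0.7, -1.2]
opening: -0.0001
time: 7.2
ee_pos: [0.5142, 0.2941, 0.0847]
tcp_rot: [179.0, -1.0, 86.2]
wrist_force: [-0.5, -1.2, -0.4]
opening: -0.0002
```

Target y≈0.237 (6 cm more), slowly.

```bash
python3 -m pendant '[[[-0.6,0,0.1,0,0,0,0],[-0.6,0,0.1,0,0,0,0],[-0.6,0,0.1,0,0,0,0],[-0.6,0,0.1,0,0,0,0],[-0.6,0,0.1,0,0,0,0]]]'
python3 -m pendant '[[[-0.6,0,0.1,0,0,0,0],[-0.6,0,0.1,0,0,0,0],[-0.5,0,0,0,0,0,0],[-0.4,0,0,0,0,0,0],[0,0,0,0,0,0,0]]]'
```

```text
time: 7.62
ee_pos: [0.5137, 0.2626, 0.0822]
tcp_rot: [178.8, -1.2, 86.2]
wrist_force: [-0.4, -0.3, -0.3]
opening: -0.0002
time: 8.03
ee_pos: [0.5117, 0.2378, 0.0787]
tcp_rot: [178.8, -1.1, 86.2]
wrist_force: [-1.5, 0.3, 0.0]
opening: -0.0
```

```bash
python3 -m pendant '[[[1,0,-1,0,0,0,0],[1,0,-3,0,0,0,0],[1,0,-3.5,0,0,0,0],[3,0,-3,0,0,0,0],[3.5,0,-2,0,0,0,0]]]'
python3 -m pendant '[[[3,0,0,0,0,0,0],[0,-3,0,0,0,0,0],[0,-3,0,0,0,0,0],[0,-3,0,0,0,0,0],[0,-3,0,0,0,0,0]]]'
python3 -m pendant '[[[0,-3,0,0,0,0,0],[0,0,0,0,0,0,0],[0,0,0,0,0,0,0],[0,0,0,0,0,0,0],[0,0,0,0,0,0,0]]]'
python3 - <<'E'
from h import *
s=bot.camera("scene");t=bot.camera("top")
cv2.imwrite("pics/e.png",np.vstack([cv2.resize(s[140:310,170:450,::-1],(560,340)),cv2.resize(t[110:290,80:420,::-1],(480,254)) if 0 else cv2.copyMakeBorder(cv2.resize(t[110:290,80:420,::-1],(480,254)),0,0,0,80,cv2.BORDER_CONSTANT)]))
for th,z in(("bin_1",.006),("spray_can",0),("flange",0),("brush",0)):
    for m in bot.mark_of("top",th): print(th,round(m["confidence"],2),ray("top",m["uv"],z).round(3))
E
```

```text
time: 8.45
ee_pos: [0.5132, 0.3264, 0.2041]
tcp_rot: [179.4, -0.7, 85.8]
wrist_force: [1.0, 0.4, 0.6]
opening: -0.0001
time: 8.87
ee_pos: [0.3985, 0.375, 0.2008]
tcp_rot: [179.4, -0.7, 85.8]
wrist_force: [-0.0, 0.1, 0.4]
opening: -0.0002
time: 9.28
ee_pos: [0.3628, 0.3785, 0.2011]
tcp_rot: [179.4, -0.8, 86.1]
wrist_force: [0.4, 0.9, 0.0]
opening: 0.0002
bin_1 0.86 [ 0.644 -0.131  0.006]
bin_1 0.73 [0.668 0.229 0.006]
bin_1 0.72 [0.661 0.118 0.006]
bin_1 0.71 [ 0.652 -0.005  0.006]
bin_1 0.58 [0.388 0.1   0.006]
bin_1 0.51 [0.506 0.248 0.006]
spray_can 0.62 [0.64  0.395 0.   ]
flange 0.71 [ 0.536 -0.28   0.   ]
brush 0.81 [0.385 0.106 0.   ]
```

View pics/e.png

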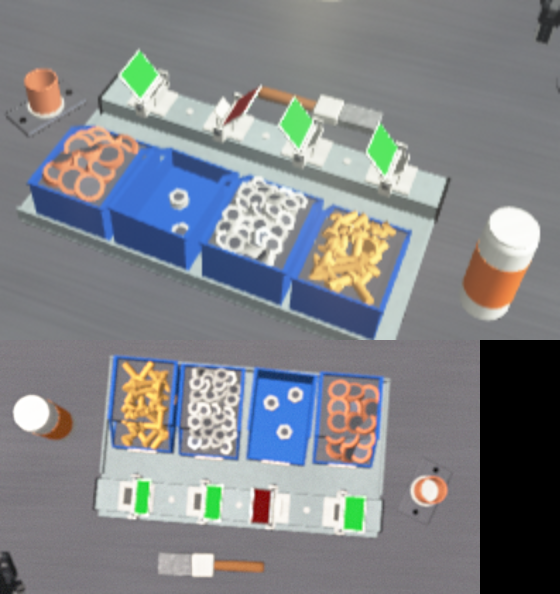

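The final picture shows green at the bolts, nuts and rings, and red at the low bin. The other things are where they were, and the arm is clear.

```bash
python3 -c "
from workcell import bot
print(bot.job_done())"
```

```text
the job is handed in; nothing more can be done
None
```

I flipped the two wrong tags, in front of the brass bolts and the steel nuts, from red to green. I used the side of the shut fingers and pushed gently. The other two tags were already right and I left them alone: red at the low bin and green at the copper rings.

- **Tags:** the last scene and top pictures show green at the bolts, nuts and rings bins and red at the low bin, with the arm clear of everything.
- **Other things:** in the last check the bins, spray can, flange and brush were within about 9 mm of the first measurement, which is about how well the networks repeat. Nothing looks moved in the pictures.
- **Force and time:** the wrist force read between moves stayed under about 2 N, and the robot's clock was at about 9.5 s when I handed the job in.
- **What drifted:** on the first push the fingertip rose about 9 mm above the height I set, so I lowered it slightly before finishing. The bin detector also gave two weaker false hits, at the brush and at a tag mount, which the pictures rule out.

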